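# Put the grating machine to bed

## Task

The grating is done: raise the orange-knobbed clamp lever on the grating machine fully, lift the red insert out, and put it and every coloured insert lying on the board away, each flat in the storage bay of its own colour. Then lay the plain white cover flat in the machine's pocket where the red insert was, and lower the lever fully to trap it. Leave the eggs, the zucchini and the box grater where they are.

Things in the scene. Friction and masses are not known exactly. Their poses are not given: they have to be found in the camera images.
- machine: White grating machine, fixed: base 240 x 130 mm, 50 mm high, its top the bed, with a low head at its far (+x) end (66 mm long, 130 mm wide, top 78 mm above the table; two cheeks at the lever's pivot reach 96 mm). Origin: centre of the underside; x points from the front towards the head, z up. The pocket for an insert is on the bed in front of the head.
- bed (a point): Centre of the floor of the machine's pocket, 25 mm in front of the machine's origin and 50 mm above the table; axes as the machine's. The pocket is 128 mm (along x) by 72 mm, floor level, aluminium lips 6 mm high, so an insert or the cover lies flat in it with 4 mm to spare on each side.
- clamp (a joint): Angle (rad) of the lever on the machine's head: 0 = fully lowered, its foot 2 to 3 mm above a plate lying flat in the pocket, trapping it; 1.3 = fully raised, the foot clear, the knob leaning slightly back over the head. Stays where it is left; takes about 2 N at the knob. Hinges about the machine's y axis through clamp_pivot; raising (positive about +y) takes the knob up and back to the head.
- clamp_tip (a point): Centre of the orange ball knob (28 mm diameter) at the lever's end. Lowered: 110 mm in front (machine -x) of the pivot and 60 mm above it, over the insert's tab. Fully raised: 28 mm behind the pivot, 122 mm above it. The lever's rod, 10 mm thick, leaves the ball below and towards the pivot, so the ball can be pinched from above across the machine's y.
- clamp_pivot (a point): The lever's hinge, 75 mm above the table and 75 mm behind the machine's origin (machine +x).
- board: Bamboo cutting board, fixed, 320 x 280 x 12 mm, on which the loose inserts and the cover lie. Origin: centre of the underside.
- insert_red: Red grater insert: steel 120 x 64 x 10 mm plate with an upright red tab in its middle (36 mm along x, 14 mm thick along y, top 45 mm above the underside) and red ends, with large dark holes. 0.13 to 0.25 kg. Origin: centre of the underside; x along the 120 mm, z up through the tab. The same either way round (half turn). At the start it is in the machine's pocket under the lever.
- insert_yellow: Yellow grater insert: steel 120 x 64 x 10 mm plate with an upright yellow tab in its middle (36 mm along x, 14 mm thick along y, top 45 mm above the underside) and yellow ends, with dark holes. 0.13 to 0.25 kg. Origin: centre of the underside; x along the 120 mm, z up through the tab. The same either way round (half turn). Lies on the board; may be absent.
- insert_green: Green grater insert: steel 120 x 64 x 10 mm plate with an upright green tab in its middle (36 mm along x, 14 mm thick along y, top 45 mm above the underside) and green ends, with dark holes. 0.13 to 0.25 kg. Origin: centre of the underside; x along the 120 mm, z up through the tab. The same either way round (half turn). Lies on the board; may be absent.
- insert_blue: Blue grater insert: steel 120 x 64 x 10 mm plate with an upright blue tab in its middle (36 mm along x, 14 mm thick along y, top 45 mm above the underside) and blue ends, with dark holes. 0.13 to 0.25 kg. Origin: centre of the underside; x along the 120 mm, z up through the tab. The same either way round (half turn). Lies on the board; may be absent.
- cover: Plain white blanking cover: white 120 x 64 x 10 mm plate with an upright white tab in its middle (36 mm along x, 14 mm thick along y, top 45 mm above the underside), without holes. 0.13 to 0.25 kg. Origin: centre of the underside; x along the 120 mm, z up through the tab. The same either way round (half turn). Lies on the board.
- rack: Wooden storage rack, fixed: a slab 290 x 178 x 10 mm that carries the four coloured bays, two by two. Origin: centre of the underside.
- bay_red: Red storage bay on the rack, the place of the red insert: a shallow fixed tray, 136 x 80 mm outside, 128 x 72 mm inside, floor 3 mm thick, rim 9 mm high. Origin: centre of its underside, 10 mm above the table; x along its length. The insert lies flat in it, 4 mm to spare on each side.
- bay_yellow: Yellow storage bay on the rack, the place of the yellow insert: a shallow fixed tray, 136 x 80 mm outside, 128 x 72 mm inside, floor 3 mm thick, rim 9 mm high. Origin: centre of its underside, 10 mm above the table; x along its length. The insert lies flat in it, 4 mm to spare on each side.
- bay_green: Green storage bay on the rack, the place of the green insert: a shallow fixed tray, 136 x 80 mm outside, 128 x 72 mm inside, floor 3 mm thick, rim 9 mm high. Origin: centre of its underside, 10 mm above the table; x along its length. The insert lies flat in it, 4 mm to spare on each side.
- bay_blue: Blue storage bay on the rack, the place of the blue insert: a shallow fixed tray, 136 x 80 mm outside, 128 x 72 mm inside, floor 3 mm thick, rim 9 mm high. Origin: centre of its underside, 10 mm above the table; x along its length. The insert lies flat in it, 4 mm to spare on each side.
- egg_dish: Blue dish 110 mm across with two white eggs, 56 mm high in all. Bystander. Origin: centre of the underside.
- zucchini: Dark green zucchini, 190 mm long and 52 mm thick, lying on the table. Bystander. Origin: under its middle; x along it.
- box_grater: Steel box grater, 230 mm long, 110 mm wide and 70 mm high as it lies on its side, with a black handle at its +x end. Bystander. Origin: under its middle.
There are look-alikes about, which are no part of the job. Leave any turquoise look-alike of the insert_red alone.

How it is judged:
On the way, in this order (a step that is already met when the one before it is completed fails the run):
1. the clamp lever is raised (above 1.0 rad) (value of joint clamp above 1 rad), for 0.2 s.
2. the red insert is out of the machine's pocket (horizontal distance between insert_red and bed above 0.13 m), for 0.2 s.
3. the white cover lies flat in the pocket, the lever still raised (above 0.9 rad) (horizontal distance between cover and bed below 0.012 m and z of cover in the frame of bed between -0.006 and 0.006 m and angle between the x axis of cover and the x axis of machine, either way round below 0.12 rad and angle between cover's own z axis and vertical below 0.08 rad and linear speed of cover below 0.03 m/s and value of joint clamp above 0.9 rad), for 0.2 s.
4. the lever is lowered (below 0.1 rad) over the cover (horizontal distance between cover and bed below 0.012 m and z of cover in the frame of bed between -0.006 and 0.006 m and angle between the x axis of cover and the x axis of machine, either way round below 0.12 rad and angle between cover's own z axis and vertical below 0.08 rad and linear speed of cover below 0.03 m/s and value of joint clamp below 0.1 rad), for 0.2 s.
At the end, for the whole second after the job is handed in: Each insert present lies flat in its own colour's bay and the cover in the pocket (12 mm off centre, 6 mm in height, 0.12 rad in direction either way round, 0.08 rad tilt at most), the lever below 0.1 rad, all at rest (all of step 4 and horizontal distance between insert_red and bay_red below 0.012 m and z of insert_red in the frame of bay_red between -0.003 and 0.009 m and angle between the x axis of insert_red and the x axis of bay_red, either way round below 0.12 rad and angle between each of insert_red, insert_yellow, insert_green, insert_blue's own z axis and vertical below 0.08 rad and linear speed of each of insert_red, insert_yellow, insert_green, insert_blue below 0.03 m/s and horizontal distance between insert_yellow and bay_yellow below 0.012 m and z of insert_yellow in the frame of bay_yellow between -0.003 and 0.009 m and angle between the x axis of insert_yellow and the x axis of bay_yellow, either way round below 0.12 rad and horizontal distance between insert_green and bay_green below 0.012 m and z of insert_green in the frame of bay_green between -0.003 and 0.009 m and angle between the x axis of insert_green and the x axis of bay_green, either way round below 0.12 rad and horizontal distance between insert_blue and bay_blue below 0.012 m and z of insert_blue in the frame of bay_blue between -0.003 and 0.009 m and angle between the x axis of insert_blue and the x axis of bay_blue, either way round below 0.12 rad); the robot touches nothing.
It fails at once if the egg dish is pushed more than 30 mm or tipped (distance of egg_dish from where it was at the start of the episode above 0.03 m or angle between egg_dish's own z axis and vertical above 0.4 rad).
It fails at once if the zucchini is pushed more than 30 mm or tipped (distance of zucchini from where it was at the start of the episode above 0.03 m or angle between zucchini's own z axis and vertical above 0.4 rad).
It fails at once if the box grater is pushed more than 30 mm or tipped (distance of box_grater from where it was at the start of the episode above 0.03 m or angle between box_grater's own z axis and vertical above 0.4 rad).
Of insert_yellow, insert_green, insert_blue only 2 to 3 are there at a start; the rules pass over those that are not, and their reading is None.
At some moment in a run one of insert_yellow, insert_green, insert_blue may be knocked a few centimetres aside while the robot is not near it.
Once in a run the grip may slacken for a moment while it holds something.
It also fails if it takes over 210 s, if anything falls off the work surface, if the arm or the gripper's body presses on something with over 40 N, if the wrist force passes 120 N, or if a joint passes its speed limit or range.

## Robot

A 7-joint arm with a two-finger parallel gripper is mounted at the origin on the work surface. World frame = base frame: x ahead of the robot, y to its left, z up, the work surface at z = 0. Lengths are in m, angles in rad, forces in N, time in s.
With the tool pointing down it reaches from about 0.425 to 0.8 m from the base axis. Payload 8.3 kg.
Tool frame: the origin (TCP) lies at the very end of the fingers, on their centre line; the grasp point (between the pads) lies 19 mm behind it; z points along the fingers, y is the line along which they close (so a half turn about z gives the same grasp; the last joint's range is limited). The gripper opens to 85 mm and grips with 20 to 120 N. Pads are 22 mm wide; open, the fingers measure 114 mm over their backs; the gripper's body (76 mm by 85 mm) begins 54 mm behind the grasp point. The pads swing forward as they close: fully open they stand 13 mm farther back than shut.
Start: joints at [1.193, 0.383, 0.016, 1.37, -0.006, 1.388, -0.046], TCP at [0.194, -0.594, 0.231] pointing down, gripper open.
Joint ranges: [-2.95, 2.95], [-0.25, 2.06], [-1.52, 1.56], [0.18, 2.33], [-1.44, 4.58], [0.02, 2.06], [-3.01, 3.01]. Speed limits (rad/s): [2.39, 2.39, 3.01, 3.01, 3.14, 3.14, 3.14].

## Interface

Orientations are given as a unit quaternion [x, y, z, w].
In Python, from rig import env, hand, optics gives the robot as it stands. The module is installed in compiled form; this text tells all that it offers. Calls block until the motion is done:
- env.move_pose(position, orientation): joint-space move of the TCP to a pose.
- env.move_linear(position, orientation=None, vel=0.15): straight line of the TCP; orientation=None keeps the orientation; vel is the mean speed in m/s.
- env.set_joints(angles): joint-space move.
- hand.command_gripper(opening, squeeze=None): opening from 0.0 (shut) to 1.0 (fully open); squeeze is the grip in N (None keeps the last); returns when the fingers have stopped.
- env.dwell(seconds).
- env.solve_ik(position, orientation): joint angles nearest the present ones, or None.
- env.read_state(): the state.
- optics.capture(name): name is "scene" or "side" or "wrist"; returns a dict with "color" (400x640x3 uint8, red, green, blue), "fov_y" (degrees; the focal length in pixels is half the picture's height over the tangent of half this angle, whatever the lens; pixels are square), "cx", "cy" (the principal point, pixels), "xyz" and "rotation" of the camera in the world. Camera axes: x right, y up, looking along -z (the intrinsics and any distortion apply to the point x, -y, -z); pixel columns grow to the right and rows downward; lengths in m; the calibration is good to about 2 mm. A picture is of the moment at which its call begins. There is no depth.
A pose or a line that the arm cannot do raises env.PlanningError and nothing moves.
- env.sign_off(): hands the job in; it is judged then, once.
The state is a dict: "time": time; "joints": joint angles; "qvel": joint speeds; "effort": joint torques, N m; "ee_pos": TCP position; "eef_rot": TCP orientation; "ft_force": force on the tool from outside, world axes, zero at the start; "moment": the same for the moment, N m; "gripper_width": opening from 0.0 (shut) to 1.0 (fully open); "gripper_force": force on a finger pad.
Only numpy, scipy, OpenCV 4.12 (cv2) and the standard library are available. Lean on these libraries where they do the work, as an engineer would, in place of code of your own. Each camera call takes 0.05 s, during which the arm holds its last target. There are 200 camera calls.

## Working session

There is one attempt and no reset: what is moved stays moved. The work goes in short steps, each a Python script; the robot and the scene stay as the last script left them, time stands still between calls to the robot, and variables do not carry over. Pictures are saved under pics/ and viewed, at most 14 in all, crops included, and the job is handed in when it is done.

```bash
mkdir -p pics
python3 - <<'E'
from rig import env, hand, optics
import cv2
for n in ["scene","side","wrist"]:
    d=optics.capture(n); print(n,{k:(v if k!="color" else v.shape) for k,v in d.items()})
    cv2.imwrite(f"pics/{n}0.png",d["color"][:,:,::-1])
print(env.read_state())
E
```

```text
scene {'color': (400, 640, 3), 'fov_y': 54.23141005232167, 'cx': 315.43092359113075, 'cy': 201.7075024323432, 'xyz': array([1.10933782, 0.26563098, 0.97287592]), 'rotation': array([0.16059502, 0.28694   , 0.82512737, 0.45939036])}
side {'color': (400, 640, 3), 'fov_y': 46.93834808009467, 'cx': 310.69098225136844, 'cy': 207.01156909849368, 'xyz': array([-0.04952351,  0.59230969,  1.05218676]), 'rotation': array([-0.12132048,  0.35012615,  0.86932175, -0.32706684])}
wrist {'color': (400, 640, 3), 'fov_y': 67.70543502835642, 'cx': 322.43064202994583, 'cy': 205.2745786229905, 'xyz': array([ 0.26550166, -0.57146612,  0.37417098]), 'rotation': array([-0.12062319,  0.08862464, -0.58117944,  0.79989135])}
{'time': 0.15, 'joints': array([ 1.19309608,  0.38410113,  0.01636298,  1.37085327, -0.00631284,
        1.38820472, -0.0464929 ]), 'qvel': array([-3.81538830e-04, -1.76157887e-03,  1.56807748e-04, -3.97750580e-03,
        8.03227645e-06, -1.12836695e-03, -1.22528840e-03]), 'effort': array([ 2.47005650e-03, -6.28158903e+01,  8.45920499e-01, -3.72166765e+01,
        1.67831092e-02,  1.09212374e-02,  7.05140633e-05]), 'ee_pos': array([ 0.19345393, -0.59391937,  0.23050044]), 'eef_rot': array([ 9.87631555e-01,  1.56790740e-01, -1.16956320e-04, -7.50083217e-04]), 'ft_force': array([-0.38450792, -1.0050131 , -0.3636498 ]), 'moment': array([ 0.04934447,  0.00362367, -0.00149048]), 'gripper_force': 0.0, 'gripper_width': 0.9994557568676401}
```

View pics/scene0.png

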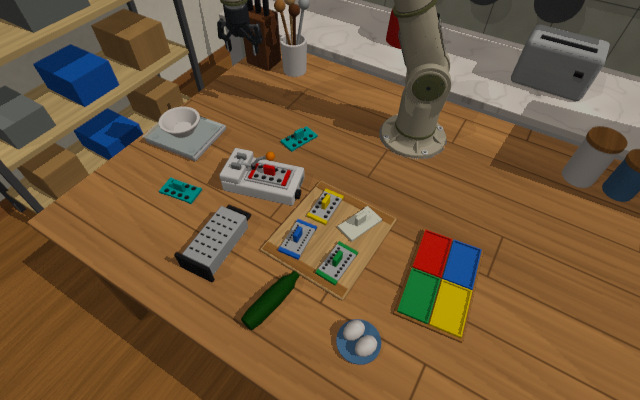

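View pics/side0.png

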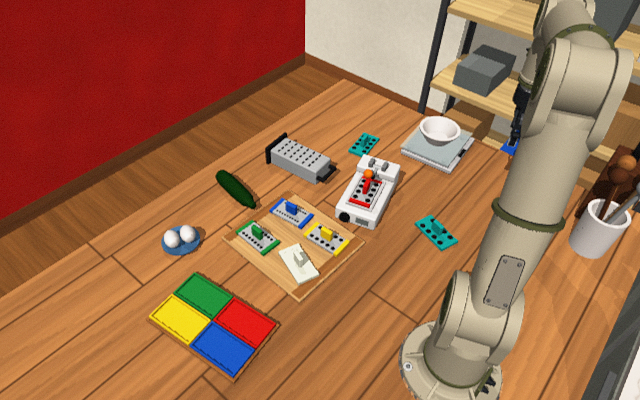

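Candidates in the scene view:
- **Red insert:** (270,172), in the machine. The turquoise look-alikes at (298,138) and (180,190) are to be left alone, and the red bay is at (433,254).
- **Loose inserts:** yellow (325,204), blue (297,238), green (338,262).
- **Cover:** (360,222), plain white. The machine is also white.

The side view agrees. Next is a close crop and a silhouette fit.

```bash
cat > vis.py <<'E'
import numpy as np, cv2
from scipy.spatial.transform import Rotation as R
from scipy.optimize import minimize
def proj(d,P):
    f=200/np.tan(np.radians(d["fov_y"])/2)
    p=R.from_quat(d["rotation"]).inv().apply(np.asarray(P,float)-d["xyz"])
    return np.c_[d["cx"]+f*p[:,0]/-p[:,2], d["cy"]-f*p[:,1]/-p[:,2]]
def back(d,uv,z):
    f=200/np.tan(np.radians(d["fov_y"])/2); uv=np.atleast_2d(uv).astype(float)
    r=R.from_quat(d["rotation"]).apply(np.c_[(uv[:,0]-d["cx"])/f,-(uv[:,1]-d["cy"])/f,-np.ones(len(uv))])
    return d["xyz"]+r*((z-d["xyz"][2])/r[:,2])[:,None]
def box(lx,ly,z0,z1,x0=0,y0=0):
    return np.array([[x0+a*lx/2,y0+b*ly/2,z] for a in(-1,1) for b in(-1,1) for z in(z0,z1)])
PLATE=np.r_[box(.12,.064,0,.01),box(.036,.014,.01,.045)]
MACH=np.r_[box(.24,.13,0,.05),box(.066,.13,.05,.078,.087)]
BAY=box(.136,.08,0,.009)
H={"red":((0,8),(173,180)),"yellow":((24,32),),"green":((50,75),),"blue":((103,118),),"orange":((9,16),)}
def mask(d,col,roi=None,smin=150,vmin=60):
    hsv=cv2.cvtColor(d["color"],cv2.COLOR_RGB2HSV)
    if col=="white": m=cv2.inRange(hsv,(0,0,135),(180,45,255))
    else:
        m=np.zeros(hsv.shape[:2],np.uint8)
        for a,b in H[col]: m|=cv2.inRange(hsv,(a,smin,vmin),(b,255,255))
    if roi is not None:
        k=np.zeros_like(m); x0,y0,x1,y1=roi; k[y0:y1,x0:x1]=255; m&=k
    return m
def big(m,k=5):
    """largest blob after bridging gaps"""
    c=cv2.morphologyEx(m,cv2.MORPH_CLOSE,np.ones((k,k),np.uint8))
    n,l,s,_=cv2.connectedComponentsWithStats(c); i=1+np.argmax(s[1:,4]); return m*(l==i)
S=4
def hullimg(pts,shape=(400,640)):
    h=cv2.convexHull(pts.astype(np.float32)); im=np.zeros((shape[0]*S,shape[1]*S),np.uint8)
    cv2.fillConvexPoly(im,np.round((h+.5)*S*16-8).astype(np.int32),1,shift=4); return im
def fit(views,model,z,x0):
    """views: [(capture,mask)]; fit x,y,yaw of the model's hull to the mask's hull"""
    T=[]
    for d,m in views:
        ys,xs=np.nonzero(m); p=np.concatenate([np.c_[xs+a,ys+b] for a in(-.5,.5) for b in(-.5,.5)]); T.append((d,hullimg(p)))
    def cost(q):
        P=R.from_euler("z",q[2]).apply(model)+[q[0],q[1],z]
        c=0
        for d,t in T:
            h=hullimg(proj(d,P)); c+=1-(h&t).sum()/(h|t).sum()
        return c/len(T)
    best=min((minimize(cost,[x0[0],x0[1],y],method="Nelder-Mead",options=dict(initial_simplex=[[x0[0],x0[1],y],[x0[0]+.02,x0[1],y],[x0[0],x0[1]+.02,y],[x0[0],x0[1],y+.3]],xatol=1e-4,fatol=1e-5)) for y in ([x0[2]] if len(x0)>2 else np.arange(0,np.pi,np.pi/4))),key=lambda r:r.fun)
    return best.x,best.fun
E
cat > m1.py <<'E'
from vis import *
from rig import optics
sc,si=optics.capture("scene"),optics.capture("side")
import pickle; pickle.dump((sc,si),open("c0.pkl","wb"))
rois={"red":((240,155,305,190),(345,165,385,212)),"yellow":((300,183,348,225),(300,215,355,260)),"green":((310,235,365,290),(230,212,285,258)),
"blue":((272,215,322,260),(265,193,318,230)),"orange":((260,148,280,163),(360,166,378,182)),
"bay_red":((405,225,455,290),(212,292,285,360)),"bay_yellow":((425,270,475,345),(145,285,215,350)),"bay_green":((390,260,445,330),(170,268,240,320)),"bay_blue":((435,235,490,300),(185,312,260,385)),
"cover":((333,203,386,244),(275,240,322,288)),"mach":((205,140,305,210),(330,145,410,232))}
for n,(a,b) in rois.items():
    c=n.split("_")[-1]; c="white" if c in("cover","mach") else c
    ms=[big(mask(sc,c,a),7),big(mask(si,c,b),7)]
    cen=[np.argwhere(m).mean(0)[::-1] for m in ms]
    if n=="orange":
        for z in (.125,.135,.145): print(n,z,back(sc,cen[0],z)[0],back(si,cen[1],z)[0]); 
        continue
    z,mod=(.05,PLATE) if n=="red" else (0,MACH) if n=="mach" else (.01,BAY) if "bay" in n else (.012,PLATE)
    g=(back(sc,cen[0],z+.01)[0]+back(si,cen[1],z+.01)[0])/2
    q,f=fit(list(zip((sc,si),ms)),mod,z,g[:2])
    one=[fit([v],mod,z,q)[0] for v in zip((sc,si),ms)]
    print(n,[int((m>0).sum()) for m in ms],q.round(4),round(f,3),"| each",*[o.round(3) for o in one])
E
python3 m1.py; python3 -c "
import pickle,cv2;a,b=pickle.load(open('c0.pkl','rb'))
cv2.imwrite('pics/crop1.png',cv2.resize(a['color'][130:295,210:395,::-1],None,fx=3.6,fy=3.6,interpolation=2)[:600])"
```

```text
red [155, 122] [ 0.482  -0.3423  2.0733] 0.559 | each [ 0.46  -0.326  2.366] [ 0.488 -0.353  2.118]
yellow [152, 152] [ 0.4617 -0.0983  3.1615] 0.588 | each [ 0.435 -0.095  3.329] [ 0.509 -0.098  3.112]
green [135, 146] [0.6161 0.0319 3.0731] 0.612 | each [0.567 0.036 3.399] [0.665 0.027 3.025]
blue [148, 155] [ 0.6071 -0.1047  0.0834] 0.589 | each [ 0.557 -0.109  0.268] [ 0.653 -0.103  0.036]
orange 0.125 [ 0.44934128 -0.30340443  0.125     ] [ 0.47623729 -0.30375049  0.125     ]
orange 0.135 [ 0.45712539 -0.29669313  0.135     ] [ 0.4705668 -0.2940862  0.135    ]
orange 0.145 [ 0.46490951 -0.28998182  0.145     ] [ 0.4648963  -0.28442191  0.145     ]
bay_red [1234, 1698] [0.4441 0.2458 3.2847] 0.066 | each [0.443 0.246 3.288] [0.444 0.246 3.285]
bay_yellow [1636, 1500] [0.5744 0.346  0.1242] 0.077 | each [0.574 0.346 0.138] [0.574 0.346 0.124]
bay_green [1470, 1408] [0.5837 0.2628 0.1303] 0.033 | each [0.584 0.263 0.13 ] [0.584 0.263 0.121]
bay_blue [1245, 1844] [0.4335 0.3289 0.1224] 0.028 | each [0.433 0.329 0.128] [0.435 0.329 0.133]
cover [609, 843] [0.4641 0.023  2.7913] 0.043 | each [0.463 0.023 2.792] [0.465 0.023 2.8  ]
mach [1402, 2085] [ 0.4796 -0.3244 -1.2741] 0.13 | each [ 0.458 -0.337 -1.237] [ 0.48  -0.324 -1.273]
```

View pics/crop1.png

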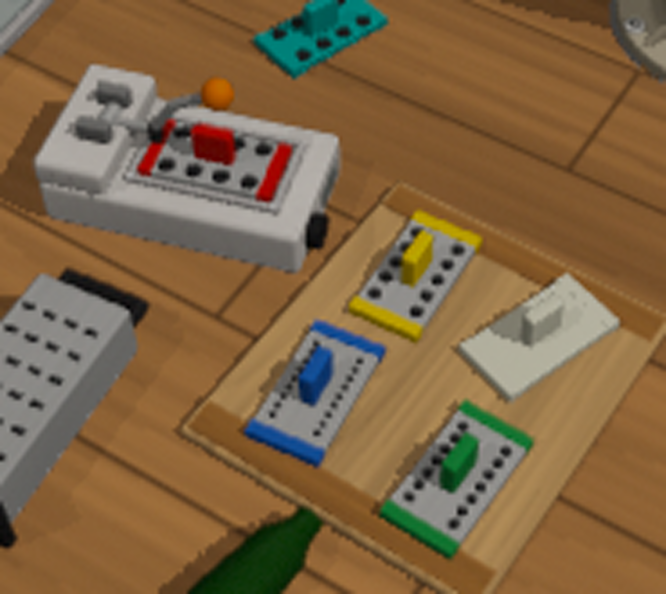

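The crop shows the orange knob at crop (217,93), the red tab at (212,143), the yellow, blue and green tabs at (417,258), (316,375), (459,462), and the cover at (540,330). The bay and cover fits agree between views. The insert fits only caught parts of the masks, so I'll refit them with full masks.

```bash
sed -i 's/^sc,si=.*/import pickle; sc,si=pickle.load(open("c0.pkl","rb"))/; /^import pickle; pickle.dump/d; s/^    ms=.*/    k=3 if n=="orange" else 7 if ("bay" in n or c=="white") else 31\n    ms=[big(mask(sc,c,a,110),k),big(mask(si,c,b,110),k)]/' m1.py; sed -i 's/(0,0,135),(180,45,255)/(0,0,95),(180,45,255)/' vis.py; python3 m1.py | grep -v bay
```

```text
red [254, 231] [ 0.4728 -0.3005  1.8524] 0.052 | each [ 0.472 -0.299  1.853] [ 0.473 -0.3    1.85 ]
yellow [262, 238] [ 0.4639 -0.0986  0.0469] 0.048 | each [ 0.463 -0.098  0.043] [ 0.464 -0.099  0.047]
green [269, 257] [0.6152 0.0311 3.0894] 0.037 | each [0.615 0.031 3.09 ] [0.615 0.031 3.09 ]
blue [276, 265] [ 0.6068 -0.1049  3.2446] 0.036 | each [ 0.607 -0.105  3.244] [ 0.606 -0.105  3.244]
orange 0.125 [ 0.44992555 -0.30326969  0.125     ] [ 0.47672787 -0.30454735  0.125     ]
orange 0.135 [ 0.45770277 -0.29655997  0.135     ] [ 0.47105208 -0.29487447  0.135     ]
orange 0.145 [ 0.46548    -0.28985026  0.145     ] [ 0.4653763  -0.28520158  0.145     ]
cover [725, 843] [ 0.4645  0.0228 -0.3508] 0.039 | each [ 0.464  0.023 -0.358] [ 0.465  0.023 -0.343]
mach [2510, 2352] [ 0.4786 -0.3225 -1.2785] 0.047 | each [ 0.477 -0.323 -1.284] [ 0.479 -0.325 -1.288]
```

All fits agree between views to about 2 mm, the bed derived from the machine matches the red insert, and every reach is between 0.46 and 0.67 m. Now raising the lever.

```bash
cat > act.py <<'E'
import numpy as np
from rig import env, hand, optics
from scipy.spatial.transform import Rotation as R
MY=-1.284; M=np.array([.4782,-.3225]); MX=np.array([np.cos(MY),np.sin(MY)])
BED=M-.025*MX; PIV=M+.075*MX
BAYS={"red":(.4437,.2456),"yellow":(.5740,.346),"green":(.5837,.2628),"blue":(.4337,.3289)}; BY=.127
def down(yaw):
    """tool down, its x along yaw (mod pi), as drawn to the mid range of the last joint"""
    return [(R.from_euler("z",yaw+k)*R.from_euler("x",np.pi)).as_quat() for k in (0,np.pi)]
def quat(p,yaw):
    c=[(abs(j[6]),q) for q in down(yaw) if (j:=env.solve_ik(p,q)) is not None]
    return min(c,key=lambda t:t[0])[1]
def st(tag=""):
    s=env.read_state(); print(tag,"t%.1f"%s["time"],"p",s["ee_pos"].round(4),"w%.3f f%.1f"%(s["gripper_width"],s["gripper_force"]),"F",s["ft_force"].round(1)); return s
def knob(a):
    """knob centre at lever angle a"""
    th=np.arctan2(.06,-.11)-a; r=np.hypot(.11,.06)
    return np.r_[PIV+r*np.cos(th)*MX,.075+r*np.sin(th)]
def lever(a0,a1):
    off=np.array([0,0,-.017]); p=knob(a0)+off; q=quat(p,MY)
    hand.command_gripper(.75)
    env.move_pose(p+[0,0,.1],q); env.move_linear(p,q,vel=.1); st("at knob")
    hand.command_gripper(0.,40); st("gripped")
    for a in np.linspace(a0,a1,9)[1:]:
        env.move_linear(knob(a)+off,q,vel=.08)
    s=st("moved"); hand.command_gripper(.75); env.move_linear(s["ee_pos"]+[0,0,.09],q,vel=.15); st("clear")
G=.014
def pick(x,y,z,yaw):
    """grasp a plate's tab; z is the plate's underside"""
    p=np.array([x,y,z+G]); q=quat(p,yaw); hand.command_gripper(.5)
    env.move_pose(p+[0,0,.12],q); env.move_linear(p,q,vel=.12)
    hand.command_gripper(0.,70); st("gripped")
    env.move_linear(p+[0,0,.12],q,vel=.12); st("lifted")
def place(x,y,z,yaw,via=None):
    p=np.array([x,y,z+G+.001]); q=quat(p,yaw)
    env.move_pose(p+[0,0,.12],q); st("over")
    env.move_linear(p+[0,0,.015],q,vel=.12); env.move_linear(p,q,vel=.04); st("down")
    hand.command_gripper(.4); env.move_linear(p+[0,0,.12],q,vel=.15); st("away")
E
python3 - <<'E'
from act import *
print(knob(0),knob(1.3))
lever(0,1.3)
import cv2
for n in("scene","side"): cv2.imwrite(f"pics/{n}1.png",optics.capture(n)["color"][:,:,::-1])
E
python3 -c "
import cv2,numpy as np
a=cv2.imread('pics/scene1.png')[90:240,160:400];b=cv2.imread('pics/side1.png')[100:250,280:520]
cv2.imwrite('pics/p1.png',cv2.resize(np.vstack([a,b]),None,fx=2,fy=2))"
```

```text
[ 0.46829917 -0.28892957  0.135     ] [ 0.50744666 -0.42166572  0.19704133]
at knob t3.3 p [ 0.4688 -0.2892  0.1187] w0.750 f0.0 F [-0.5  0.2 -0.7]
gripped t3.7 p [ 0.4687 -0.2888  0.1184] w0.303 f39.2 F [0.8 1.  1.2]
moved t7.0 p [ 0.5071 -0.4226  0.1803] w0.270 f37.6 F [-1.7 -1.8 -0.2]
clear t8.2 p [ 0.5068 -0.4224  0.2692] w0.748 f0.0 F [ 0.4 -0.6 -0.5]
```

View pics/p1.png

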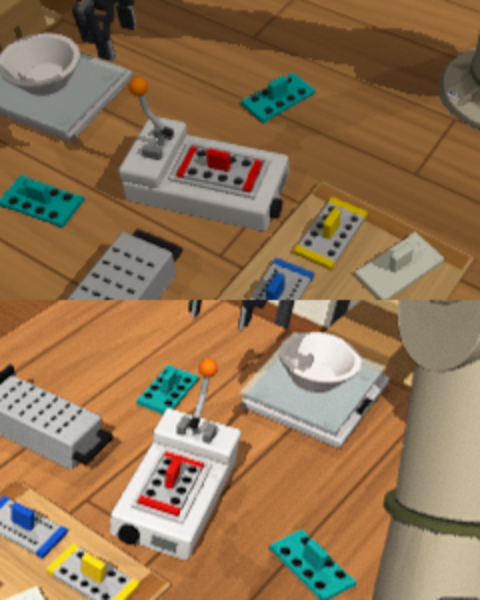

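The lever stands fully raised: the knob is at (138,86) in the top half and (208,367) in the lower half. Next, re-measure red and put it away.

```bash
cat > loc.py <<'E'
from vis import *
from rig import optics
def loc(col,xy,z,r=.085,caps=None):
    """pose of a plate of the colour near xy, underside z, from scene and side"""
    v=[]
    for d in caps or (optics.capture("scene"),optics.capture("side")):
        a=np.linspace(0,6.28,24); p=np.r_[[[xy[0]+r*np.cos(t),xy[1]+r*np.sin(t),z+.02] for t in a]]
        u=proj(d,p); lo=np.maximum(u.min(0),0).astype(int); hi=u.max(0).astype(int)
        m=mask(d,col,(*lo,*hi),110); v.append((d,big(m,7 if col=="white" else 31)))
    q,f=fit(v,PLATE,z,xy); q[2]=(q[2]+np.pi/2)%np.pi-np.pi/2
    print(col,q.round(4),"err %.3f"%f,[int((m>0).sum()) for _,m in v]); return q
E
python3 - <<'E'
from act import *; from loc import *
q=loc("red",(.4728,-.3005),.05,.075)
print("bed",BED)
assert np.hypot(*(q[:2]-[.4728,-.3005]))<.006
pick(q[0],q[1],.05,q[2])
place(*BAYS["red"],.013,BY)
for n in("scene","side"): cv2.imwrite(f"pics/{n}2.png",optics.capture(n)["color"][:,:,::-1])
a=cv2.imread('pics/scene2.png')[150:350,240:500];b=cv2.imread('pics/side2.png')[180:380,140:400]
cv2.imwrite('pics/p2.png',cv2.resize(np.vstack([a,b]),None,fx=1.5,fy=1.5))
E
```

```text
red [ 0.4732 -0.3002 -1.282 ] err 0.068 [265, 219]
bed [ 0.47112798 -0.29852112]
gripped t10.9 p [ 0.4738 -0.3005  0.0649] w0.150 f69.1 F [-0.8  1.   4.8]
lifted t12.1 p [ 0.4727 -0.3     0.183 ] w0.150 f68.2 F [ 0.7 -0.6 -2.5]
over t14.0 p [0.4447 0.2442 0.1478] w0.152 f68.1 F [ 0.  -0.6 -2.6]
down t15.6 p [0.4438 0.2454 0.0279] w0.152 f68.6 F [-0.6 -1.4  1.3]
away t16.9 p [0.4433 0.2451 0.1472] w0.403 f0.0 F [-0.5  0.3  0.3]
```

View pics/p2.png

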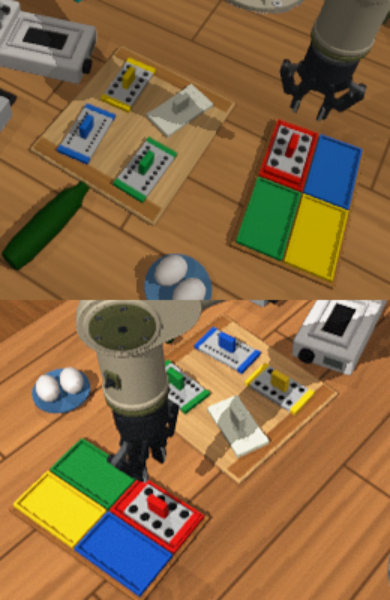

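Red lies flat in its bay at (290,145) in the top half. The pocket is empty and all plates are undisturbed. Cover next, then check its pose before lowering the lever.

Run:
```python
from act import *; from loc import *
env.move_linear(env.read_state()["ee_pos"]+[0,0,.12])
p=np.array([.5,-.1,.35]); 
q=loc("white",(.4645,.0228),.012,.075)
assert np.hypot(*(q[:2]-[.4645,.0228]))<.006
pick(q[0],q[1],.012,q[2])
s=env.read_state(); env.move_linear(s["ee_pos"]+[0,0,.05],vel=.15)
place(.472,-.2993,.05,MY)
s=env.read_state(); env.move_linear(np.array([.47,-.1,.22]),vel=.2)
c=[optics.capture(n) for n in("scene","side")]
for n,d in zip(("scene","side"),c): cv2.imwrite(f"pics/{n}3.png",d["color"][:,:,::-1])
a=cv2.imread('pics/scene3.png')[110:260,200:400];b=cv2.imread('pics/side3.png')[120:270,230:430]
cv2.imwrite('pics/p3.png',cv2.resize(np.vstack([a,b]),None,fx=2,fy=2))
```

```text
white [ 0.4645  0.0219 -0.3503] err 0.042 [702, 812]
gripped t20.8 p [0.4651 0.0219 0.0267] w0.152 f69.0 F [-1.2 -1.3  6. ]
lifted t21.9 p [0.4639 0.0218 0.1453] w0.156 f68.1 F [-0.3  0.7 -2.1]
over t23.6 p [ 0.4729 -0.2969  0.1852] w0.152 f68.1 F [ 0.5  0.2 -1.5]
down t25.2 p [ 0.4719 -0.2995  0.0648] w0.150 f68.3 F [ 0.1 -0.4 -1.7]
away t26.5 p [ 0.4714 -0.2992  0.184 ] w0.396 f0.0 F [-0.2 -0.4 -0.9]
```

View pics/p3.png

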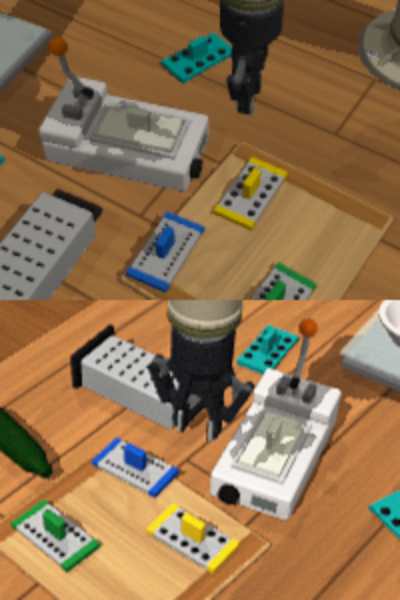

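The cover appears flat in the pocket, at (135,125) in the top half and (270,440) in the lower half, but it is in shadow. I'll check it with the wrist camera before lowering.

Run:
```python
from act import *; from loc import *
q=[k for k in down(MY)]
xy=BED-.10*MX
for k in q:
    if np.dot(R.from_quat(k).apply([1,0,0])[:2],MX)>0:
        try: env.move_pose([*xy,.2],k)
        except env.PlanningError: print("no"); env.move_pose([*xy,.2],quat([*xy,.2],MY))
d=optics.capture("wrist"); print(d["xyz"]); print(R.from_quat(d["rotation"]).apply([0,0,-1]))
im=d["color"][:,:,::-1].copy()
Rm=R.from_euler("z",MY)
for b,z,l,w,c in ((np.array([.472,-.2993]),.06,.12,.064,(0,0,255)),(BED,.056,.128,.072,(0,255,0))):
    u=proj(d,Rm.apply([[l/2,w/2,0],[l/2,-w/2,0],[-l/2,-w/2,0],[-l/2,w/2,0]])+[*b,z])
    cv2.polylines(im,[np.round(u).astype(int)],True,c,1)
cv2.imwrite("pics/w4.png",im)
```

```text
[ 0.46453505 -0.27566054  0.34377568]
[-0.08382163  0.2834133  -0.95532761]
```

View pics/w4.png

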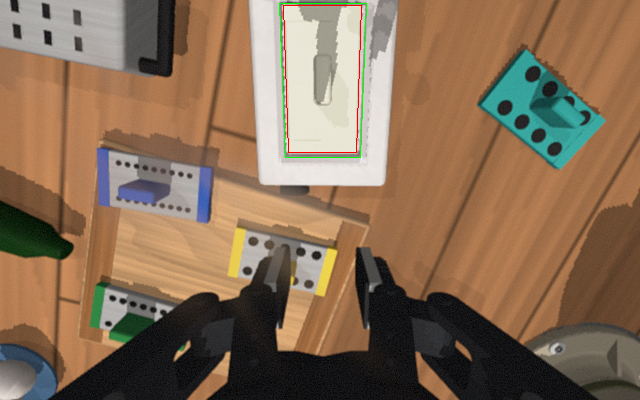

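The cover matches the red outline (corners (282,3) to (358,152)) and lies flat inside the lips. Lowering the lever.

Run:
```python
from act import *; from loc import *
env.move_linear(env.read_state()["ee_pos"]+[0,0,.12])
lever(1.3,-0.02)
p=np.array([.50,-.02,.30]); env.move_pose(p,quat(p,0))
c=[optics.capture(n) for n in("scene","side")]
for n,d in zip(("scene","side"),c): cv2.imwrite(f"pics/{n}5.png",d["color"][:,:,::-1])
a=cv2.imread('pics/scene5.png')[110:260,200:400];b=cv2.imread('pics/side5.png')[120:270,230:430]
cv2.imwrite('pics/p5.png',cv2.resize(np.vstack([a,b]),None,fx=2,fy=2))
for n,d in zip(("scene","side"),c):
    m=big(mask(d,"orange",(255,140,285,170) if n=="scene" else (355,160,385,190)),3); print(n,"knob px",np.argwhere(m).mean(0)[::-1],"expected at 0 / .1",proj(d,[knob(0),knob(.1)]))
```

```text
at knob t35.3 p [ 0.5079 -0.4217  0.1809] w0.749 f0.0 F [-0.3  0.5  0.5]
gripped t35.7 p [ 0.5072 -0.422   0.1807] w0.264 f37.1 F [-4.4 -1.2  4.7]
moved t39.0 p [ 0.4781 -0.31    0.129 ] w0.000 f55.6 F [ 13.7 -56.7  58.3]
clear t40.5 p [ 0.4777 -0.3098  0.2182] w0.750 f0.0 F [-0.  -0.7 -0.5]
scene knob px [269.95053004 149.83215548] expected at 0 / .1 [[270.51299175 156.65647379]
 [268.13012964 153.70405469]]
side knob px [367.28985507 174.14492754] expected at 0 / .1 [[367.47116917 174.48965829]
 [368.60536719 170.44965251]]
```

View pics/p5.png

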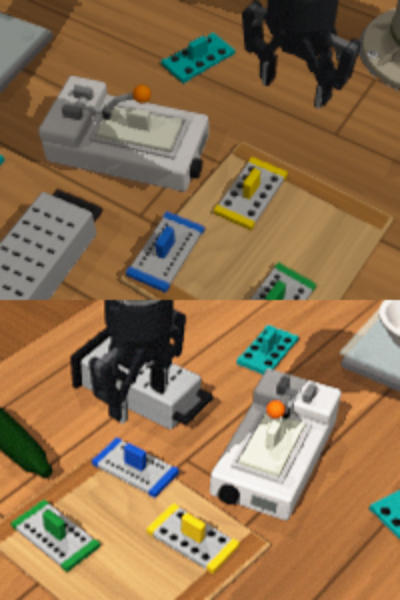

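The fingers slipped off the knob near the end (width 0, 58 N). In the pictures the knob, (142,93) top and (276,409) lower, is about down. I'll compare it with its starting pixels.

Run:
```python
from act import *; from loc import *
import pickle
c0=pickle.load(open("c0.pkl","rb")); c1=[optics.capture(n) for n in("scene","side")]
for c in (c0,c1):
    for d,r in zip(c,((255,140,285,164),(355,160,385,190))):
        m=big(mask(d,"orange",r,170,120),3); ys,xs=np.nonzero(m); print(len(xs),xs.mean().round(2),ys.mean().round(2),xs.min(),xs.max(),ys.min(),ys.max())
for a in(0,.1,.2,.3): print(a,[proj(d,[knob(a)])[0].round(1) for d in c1])
st()
```

```text
63 270.22 155.11 266 274 151 159
60 367.87 173.43 364 372 170 177
61 270.85 156.13 266 275 152 160
64 367.34 174.12 363 372 170 178
0 [array([270.5, 156.7]), array([367.5, 174.5])]
0.1 [array([268.1, 153.7]), array([368.6, 170.4])]
0.2 [array([265.4, 150.8]), array([369.8, 166.4])]
0.3 [array([262.4, 148. ]), array([371.1, 162.3])]
 t41.8 p [ 0.5    -0.0214  0.2994] w0.749 f0.0 F [ 0.   0.5 -0. ]
```

The knob is at (270.9,156.1) and (367.3,174.1), at or slightly below its start position and matching angle 0, so the lever is fully lowered. Now the loose inserts, each re-measured first.

Run:
```python
from act import *; from loc import *
p=np.array([.30,.35,.35])
pos={"yellow":(.4639,-.0986),"blue":(.6068,-.1049),"green":(.6152,.0311)}
def park():
    s=env.read_state()["ee_pos"]; env.move_linear(s+[0,0,.30-s[2]],vel=.2)
for c in ("yellow","blue","green"):
    park()
    if c=="yellow":
        p=np.array([.45,.28,.3]); env.move_pose(p,quat(p,0))
    q=loc(c,pos[c],.012,.085)
    if np.hypot(*(q[:2]-pos[c]))>.006: print("moved!",c); break
    pick(q[0],q[1],.012,q[2])
    if not .1<env.read_state()["gripper_width"]<.2: print("lost"); break
    place(*BAYS[c],.013,BY)
park()
for n in("scene","side"): cv2.imwrite(f"pics/{n}6.png",optics.capture(n)["color"][:,:,::-1])
a=cv2.imread('pics/scene6.png')[150:350,240:500];b=cv2.imread('pics/side6.png')[180:380,140:400]
cv2.imwrite('pics/p6.png',cv2.resize(np.vstack([a,b]),None,fx=1.5,fy=1.5))
```

```text
yellow [ 0.4634 -0.0984  0.0598] err 0.053 [250, 134]
gripped t46.7 p [ 0.4639 -0.0985  0.0267] w0.153 f69.1 F [-2.  -0.7  6.2]
lifted t47.9 p [ 0.4629 -0.0985  0.1453] w0.153 f68.1 F [-0.1  0.9 -2.1]
over t49.5 p [0.5751 0.3442 0.1478] w0.149 f68.1 F [ 0.5 -0.8 -1.4]
down t51.1 p [0.5741 0.3459 0.0278] w0.152 f68.3 F [ 0.8  1.3 -1.2]
away t52.4 p [0.5737 0.3455 0.1468] w0.403 f0.0 F [-0.4 -0.2 -0.1]
blue [ 0.6198 -0.1471  0.1102] err 0.049 [258, 241]
moved! blue
```

View pics/p6.png

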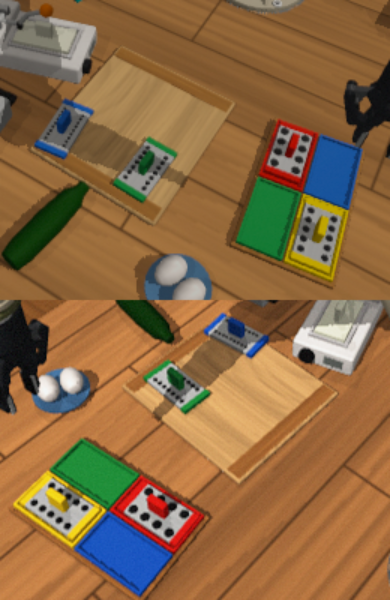

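Yellow is in its bay at (320,230). Blue has been knocked to the board's edge, now at (65,128) in the top half. I'll refit it there and check the clearance to the grater.

Run:
```python
from act import *; from loc import *
c=[optics.capture(n) for n in("scene","side")]
q=loc("blue",(.6198,-.1471),.012,.085,c)
for d in c: loc("blue",q[:2],.012,.085,[d]) 
for z in (.0,.006): loc("blue",q[:2],z,.085,c)
ims=[]
for d in c:
    im=d["color"][:,:,::-1].copy(); u=proj(d,[[*q[:2],.02]])[0].astype(int)
    x,y=np.clip(u-[70,50],0,[500,300]); im=cv2.resize(im[y:y+100,x:x+140],None,fx=3,fy=3,interpolation=2)
    h=proj(d,R.from_euler("z",q[2]).apply([[s*.018,t*.04,.014] for s in(-1,1) for t in(-1,1)])+[*q[:2],.012])
    for k in h: cv2.circle(im,tuple(np.round((k-[x,y]+.5)*3).astype(int)),2,(255,0,255),-1)
    ims.append(im)
cv2.imwrite("pics/p7.png",np.vstack(ims))
```

```text
blue [ 0.6212 -0.1475  0.1035] err 0.038 [278, 242]
blue [ 0.6207 -0.1483  0.1149] err 0.047 [278]
blue [ 0.621  -0.1474  0.1033] err 0.025 [242]
blue [ 0.626  -0.155   0.1009] err 0.141 [278, 242]
blue [ 0.6203 -0.152   0.1016] err 0.076 [278, 242]
```

View pics/p7.png

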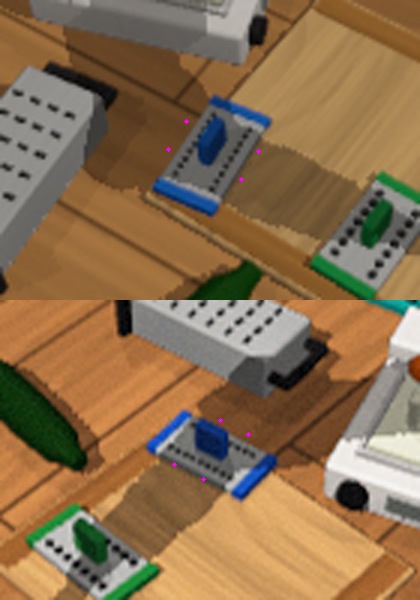

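Blue lies flat at board height, tab at (211,138) in the top half. The finger marks clear the grater. Moving blue, then green.

Run:
```python
from act import *; from loc import *
pos={"blue":(.6212,-.1475),"green":(.6152,.0311)}
def park():
    s=env.read_state()["ee_pos"]; env.move_linear(s+[0,0,.30-s[2]],vel=.2)
for c in ("blue","green"):
    q=loc(c,pos[c],.012,.085)
    if np.hypot(*(q[:2]-pos[c]))>.006: print("moved!",c); break
    pick(q[0],q[1],.012,q[2])
    if not .1<env.read_state()["gripper_width"]<.2: print("lost"); break
    place(*BAYS[c],.013,BY); park()
p=np.array([.42,-.05,.35]); env.move_pose(p,quat(p,0))
for n in("scene","side"): cv2.imwrite(f"pics/{n}8.png",optics.capture(n)["color"][:,:,::-1])
a=cv2.imread('pics/scene8.png')[130:350,220:500];b=cv2.imread('pics/side8.png')[160:380,140:420]
cv2.imwrite('pics/p8.png',cv2.resize(np.hstack([a,b]),None,fx=1.4,fy=1.4))
```

```text
blue [ 0.621  -0.1474  0.1021] err 0.039 [276, 242]
gripped t57.6 p [ 0.6215 -0.1476  0.0269] w0.155 f69.0 F [-0.5 -0.2  4.9]
lifted t58.7 p [ 0.6204 -0.1471  0.145 ] w0.154 f68.1 F [ 0.4  0.5 -2.7]
over t60.6 p [0.4345 0.3277 0.1473] w0.153 f68.1 F [-0.  -0.3 -1.5]
down t62.1 p [0.4339 0.3287 0.0279] w0.152 f68.5 F [1.1 0.2 1.3]
away t63.4 p [0.4334 0.3283 0.1471] w0.401 f0.0 F [ 1.   0.5 -0.5]
green [ 0.6164  0.0309 -0.0513] err 0.039 [275, 258]
gripped t67.6 p [0.617  0.031  0.0269] w0.156 f69.0 F [-1.2 -0.5  6.3]
lifted t68.8 p [0.6159 0.0307 0.145 ] w0.151 f68.2 F [-0.4  1.  -2.2]
over t69.7 p [0.5844 0.2613 0.1474] w0.148 f68.1 F [ 0.3 -0.2 -1.9]
down t71.2 p [0.5839 0.2627 0.0279] w0.148 f68.4 F [ 0.7  0.9 -0.1]
away t72.5 p [0.5833 0.2623 0.1469] w0.401 f0.0 F [ 0.4 -0.1 -0.4]
```

View pics/p8.png

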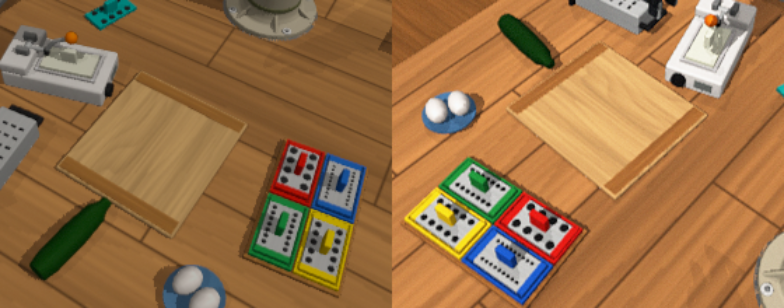

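All four inserts look seated and the lever is down over the cover. One close check of the rack and the pocket before handing in.

Run:
```python
from act import *; from loc import *
def look(t,yaw,off,z):
    for k in down(yaw):
        x=R.from_quat(k).apply([1,0,0])[:2]; p=[*(np.array(t)-off*x),z]
        try: env.move_pose(p,k); return optics.capture("wrist")
        except env.PlanningError: pass
def outline(d,im,b,z,yaw):
    u=proj(d,R.from_euler("z",yaw).apply([[.06,.032,0],[.06,-.032,0],[-.06,-.032,0],[-.06,.032,0]])+[*b,z])
    cv2.polylines(im,[np.round(u).astype(int)],True,(255,0,255),1)
d=look((.509,.296),BY,.07,.30); a=d["color"][:,:,::-1].copy()
for b in BAYS.values(): outline(d,a,b,.023,BY)
p=np.array([.45,0,.33]); env.move_pose(p,quat(p,0))
d=look(BED,MY,.08,.27); b=d["color"][:,:,::-1].copy(); outline(d,b,(.472,-.2993),.06,MY)
cv2.imwrite("pics/p9.png",np.hstack([a[:300,120:520],b[:300,120:520]]))
p=np.array([.45,0,.35]); env.move_pose(p,quat(p,0)); st()
```

```text
t86.1 p [ 4.5e-01 -2.0e-04  3.5e-01] w0.400 f0.0 F [ 0.5 -0.2 -0.3]
```

View pics/p9.png

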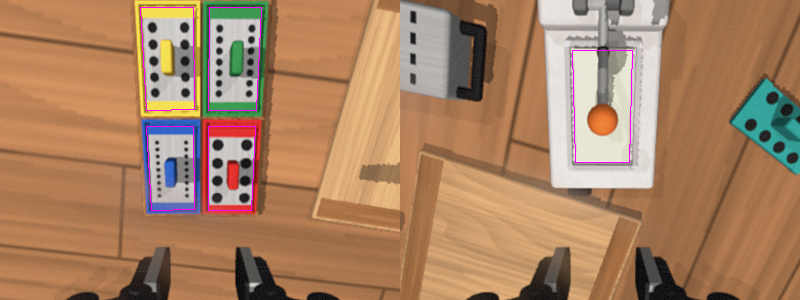

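All four plates match their outlines inside their bays (centres near (168,57), (236,57), (171,170), (232,170)). The cover sits square in the pocket at (602,105) under the lowered lever. Handing in.

```bash
python3 -c "
from rig import env
print(env.sign_off())"
```

```text
the job is handed in; nothing more can be done
None
```

The job is handed in at about 86 s: the red, yellow, green and blue inserts lie in their own bays, the cover is in the pocket and the lever is down over it; the grip slipped off the knob near the end of lowering (wrist force about 80 N, limit 120 N), but the lever ended fully lowered, and sign-off returned no verdict.

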